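# Turn the parts carousel and tip the bushings in

### The arm

A 6-joint arm with a two-finger parallel gripper is mounted at the origin on the work surface. World frame = base frame: x ahead of the robot, y to its left, z up, the work surface at z = 0. Lengths are in m, angles in rad, forces in N, time in s.
With the tool pointing down it reaches from about 0.375 to 0.9 m from the base axis. Payload 3.1 kg.
Tool frame: the origin (TCP) lies between the finger pads; the fingertips stand 17 mm ahead of it and the grasp point (between the pads) lies 2 mm behind it (robot.nose_length is the distance from the TCP to the fingertips, in m); z points along the fingers, y is the line along which they close (so a half turn about z gives the same grasp; the last joint's range is limited). The gripper opens to 87 mm and grips with 3 to 60 N. Pads are 19 mm wide; open, the fingers measure 117 mm over their backs; the gripper's body (75 mm by 190 mm) begins 51 mm behind the grasp point.
Start: joints at [-1.415, 0.527, 1.433, -0, 1.181, -0.178], TCP at [0.205, -0.59, 0.211] pointing down, gripper open.
Joint ranges: [-3.08, 3.08], [-0.75, 2.2], [0.22, 2.44], [-1.43, 4.57], [0, 2.65], [-2.85, 2.85]. Speed limits (rad/s): [2.79, 2.79, 3.14, 3.14, 3.14, 3.14].

### API

Orientations are given as a unit quaternion [x, y, z, w].
In Python, from rig import robot, cams gives the robot as it stands.
- The arm moves only by the shell command python3 -m pendant 'ROWS' [FORCE]. ROWS is JSON, a list of rows, each an object with "jaw": the opening, from 0 (shut) to 1 (fully open); "linear": the shift along the tool's x, y, z in cm, a list of three; "twist": the turn about the tool's z in degrees. A call has 1 to 12 rows; each row shifts and turns the commanded pose from where the row before left it, along the tool's axes as they then stand; what a row does not reach is not made up. A row lasts 1/12 s, in which the tool goes at most 41.7 mm and 7.16 degrees, less where a joint would pass 70% of its speed; a pose out of reach is approached as far as the arm can. A call is refused whole if a number of a shift passes 4.17 or a number of a turn 7.16, either way. A call with a gripper value outside its range is refused whole. The fingers move at their own pace and stop on an object; FORCE is the grip in N (left out, the last holds). Time passes only in rows, so rows that do not move let the fingers close. It gives the time, the measured TCP pose, the force, the opening and the grip force at its end, in the units of the state.
- robot.get_obs(): the state, without advancing time (a new reading comes with each control period).
- cams.camera(name): name is "scene" or "top"; returns a dict with "color" (400x640x3 uint8, blue, green, red), "depth" (400x640 float32, m along the optical axis (not along the pixel's ray), 0 where there is no reading), "fov_y" (degrees; the focal length in pixels is half the picture's height over the tangent of half this angle, whatever the lens; pixels are square), "cx", "cy" (the principal point, pixels), "k1" (the pictures are not rectified: a ray, as slopes to the right and down, at radius r is drawn at 1 + k1 r^2 times it, then the intrinsics apply), "view" (4x4, takes a point from world to camera coordinates). Camera axes: x right, y down, z forward; pixel columns grow to the right and rows downward; lengths in m; the calibration is good to about 2 mm. A picture is of the moment at which its call begins.
- robot.hand_in(): hands the job in; it is judged then, once.
The state is a dict: "time": time; "q": joint angles; "joint_velocities": joint speeds; "joint_torque": joint torques, N m; "position": TCP position; "tool_rot": TCP orientation; "ft_force": force on the tool from outside, world axes, zero at the start; "moment": the same for the moment, N m; "grip_width": finger opening in m; "grip_force": force on a finger pad.
Only numpy, scipy, OpenCV 4.12 (cv2) and the standard library are available. Lean on these libraries where they do the work, as an engineer would, in place of code of your own. Each camera call takes 0.05 s, during which the arm holds its last target. There are 200 camera calls.

### The job

Turn the round parts tray by its upright steel pin until its one empty bin is squarely under the chute, and only then push the black lever over towards the tray, so that the pan tips and both brass bushings slide down the chute into the empty bin. Leave the bushings to the pan and chute: do not touch them with the fingers.

Things in the scene. Friction and masses are not known exactly. Their poses are not given: they have to be found in the camera images.
- pin (a point): Round steel pin, 14 mm thick, upright on the tray (a disc, radius 145 mm, on a vertical axle, with 4 square grey bins in a cross), 115 mm from the axle, midway between two bins. This point is on its axis at pinching height, 90 mm above the bench; its top is at 105 mm. Bin walls end at 60 mm, 34 mm clear of the pin. The tray turns with light friction (under 2 N at the pin) and stays where left.
- empty_bin (a point): Centre of the floor (25 mm above the bench) of the tray's only empty bin, 84 mm square inside, walls 2 mm thick, 35 mm tall; the other bins hold screws, washers and gears. It lies 90 mm from the axle; y points away from the axle, z up. From above, the pin is 135 degrees anticlockwise of it. The bin starts 0.7 to 1.9 rad anticlockwise of the chute: turn the tray clockwise.
- chute (a point): Centre of the outlet (40 mm square) of the fixed aluminium chute, 67 mm above the bench, straight above where the empty bin's centre must come. y points level from the tray's axle to the chute and pan, z up: the axle is 90 mm along -y. Chute, posts and pan (pan rim 193 mm high) lie within 40 mm of the y axis, 65 to 242 mm from the axle. All stands on one board 12 mm thick.
- lever (a point): Middle of the top edge of the black upright lever, 30 mm wide (chute's x), 6 mm thick, 72 mm tall; at the start 237 mm up, at x -70, y +78 mm from the chute point, in its axes. It turns with the pan about a level axle 70 mm below this point. Push it level to the chute's -y, 40 mm above that axle, for 80 mm: it leans to its stop (1.15 rad), needs about 3 N, stays there. Parts slide from 0.7 rad.
- bushing_a: Plain brass bushing, an upright cylinder 16 mm across and 12 mm tall, lying in the steel pan at the top of the chute, 167 mm above the bench. Origin at the centre of its underside.
- bushing_b: Second brass bushing in the pan, same as the first. Origin at the centre of its underside.

How it is judged:
On the way:
1. the empty bin is turned under the chute, within 30 mm, while both bushings still lie in the pan (horizontal distance between empty_bin and chute below 0.03 m and height (world z) of each of bushing_a, bushing_b above 0.16 m), for 0.2 s.
At the end, for the whole second after the job is handed in: Both bushings lie at rest inside the bin that was empty: within 42 mm of its centre along each side and less than 30 mm above its floor (x of bushing_a in the frame of empty_bin between -0.042 and 0.042 m and y of bushing_a in the frame of empty_bin between -0.042 and 0.042 m and z of each of bushing_a, bushing_b in the frame of empty_bin below 0.03 m and x of bushing_b in the frame of empty_bin between -0.042 and 0.042 m and y of bushing_b in the frame of empty_bin between -0.042 and 0.042 m and linear speed of each of bushing_a, bushing_b below 0.03 m/s); the robot touches nothing.
It fails at once if the fingers touch a bushing (contact force between the fingers and bushing_a above 0.5 N or contact force between the fingers and bushing_b above 0.5 N).
It also fails if it takes over 59 s, if anything falls off the work surface, if the arm or the gripper's body presses on something with over 40 N, if the wrist force passes 120 N, or if a joint passes its speed limit or range.

## Working session

There is one attempt and no reset: what is moved stays moved. The work goes in short steps, Python scripts to look and compute and a shell command to move; the robot and the scene stay as the last step left them, time stands still between calls to the robot, and variables do not carry over. Pictures are saved under pics/ and viewed, at most 10 in all, crops included, and the job is handed in when it is done.

```bash
mkdir -p pics; python3 - <<'E'
from rig import robot,cams
import cv2,numpy as np
for n in("scene","top"):
    c=cams.camera(n);cv2.imwrite(f"pics/{n}0.png",c["color"]);np.savez(f"pics/{n}0.npz",**c)
    print(n,c["fov_y"],c["cx"],c["cy"],c["k1"],np.round(np.linalg.inv(c["view"]),3).tolist())
o=robot.get_obs();print(o["time"],o["position"],o["tool_rot"])
E
```

```text
scene 53.57460782709236 314.700544908402 193.17679718211218 -0.09903816034478645 [[-0.19, 0.817, -0.545, 0.884], [0.982, 0.165, -0.095, 0.136], [0.012, -0.553, -0.833, 0.715], [0.0, 0.0, 0.0, 1.0]]
top 50.50926813025804 321.4182905760024 199.32914000848965 -0.010003050101690496 [[0.019, -0.992, 0.123, 0.429], [-1.0, -0.021, -0.022, 0.073], [0.024, -0.123, -0.992, 0.836], [0.0, 0.0, 0.0, 1.0]]
0.1 [ 0.2047064  -0.5898113   0.21036625] [ 9.86106313e-01  1.66112617e-01  2.20973851e-05 -9.68656732e-04]
```

View pics/top0.png

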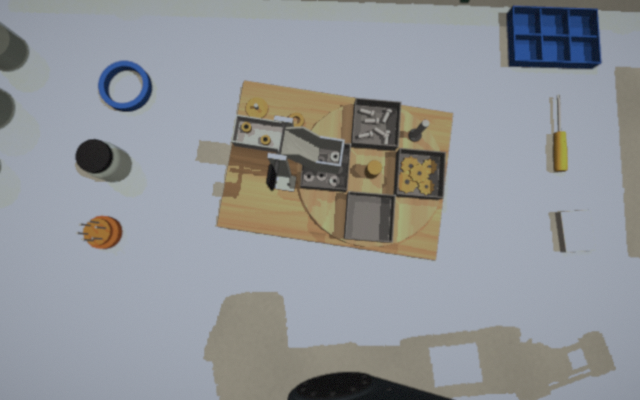

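View pics/scene0.png

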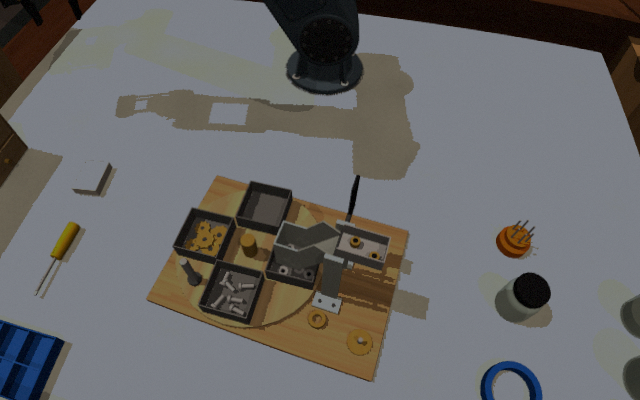

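The top view shows the empty bin at (369,217), the pin top near (424,125), the axle cap at (373,169), the chute outlet near (337,155) and the black lever near (272,178). The scene view agrees. I'll build a metric bird's-eye map from the depth next.

```bash
cat > h.py <<'E'
import numpy as np,cv2
def K(c):
    f=200/np.tan(np.radians(c["fov_y"])/2); return np.array([[f,0,c["cx"]],[0,f,c["cy"]],[0,0,1]],float),np.array([c["k1"],0,0,0.])
def cloud(c):
    k,d=K(c);v,u=np.mgrid[0:400,0:640]
    r=cv2.undistortPoints(np.stack([u,v],-1).reshape(-1,1,2).astype(float),k,d).reshape(400,640,2)
    z=np.asarray(c["depth"])[...,None];p=np.concatenate([r*z,z],-1);T=np.linalg.inv(c["view"])
    P=p@T[:3,:3].T+T[:3,3];P[z[...,0]==0]=np.nan;return P
def ray(c,uv,h):  # pixel at world height h
    k,d=K(c);r=cv2.undistortPoints(np.array([[uv]],float),k,d)[0,0];T=np.linalg.inv(c["view"])
    g=T[:3,:3]@[r[0],r[1],1];return T[:3,3]+g*(h-T[2,3])/g[2]
E
python3 - <<'E'
from h import *
c=np.load("pics/top0.npz");s=np.load("pics/scene0.npz")
P=cloud(c);S=cloud(s)
def ortho(P,col,hm=False):
    # image: right=-y, up=+x, 2.5px/... 0.5mm*?; x .27..65 y -.15.. .25
    im=np.zeros((380,420,3),np.uint8);
    o=np.argsort(P[...,2].ravel());q=P.reshape(-1,3)[o];cc=col.reshape(-1,3)[o]
    for p,k in zip(q,cc):
        if np.isnan(p[0]):continue
        i,j=int((.66-p[0])*1000),int((.24-p[1])*1000)
        if 0<=i<380 and 0<=j<420: cv2.circle(im,(j,i),1,tuple(int(x) for x in k),-1)
    return im
H=np.nan_to_num(np.clip(P[...,2],0,.25))
hc=cv2.applyColorMap((H*1000).astype(np.uint8),cv2.COLORMAP_JET)
a=np.hstack([ortho(P,c["color"]),ortho(S,s["color"])])
cv2.imwrite("pics/ortho.png",cv2.resize(a,(800,362)))
cv2.imwrite("pics/crop.png",cv2.resize(c["color"][70:270,205:470],None,fx=3,fy=3,interpolation=cv2.INTER_CUBIC))
for n,uv in dict(pin=(424,124),axle=(373,166),lever=(272,165),chute=(340,155),bin=(369,217)).items(): print(n,P[uv[1],uv[0]])
E
```

```text
pin [ 0.65821149 -0.12292488  0.10785634]
axle [ 0.58689141 -0.03687387  0.07400749]
lever [0.55097408 0.13196803 0.23746715]
chute [0.59090489 0.02822128 0.13892022]
bin [ 0.49700862 -0.03650386  0.0256915 ]
```

View pics/crop.png

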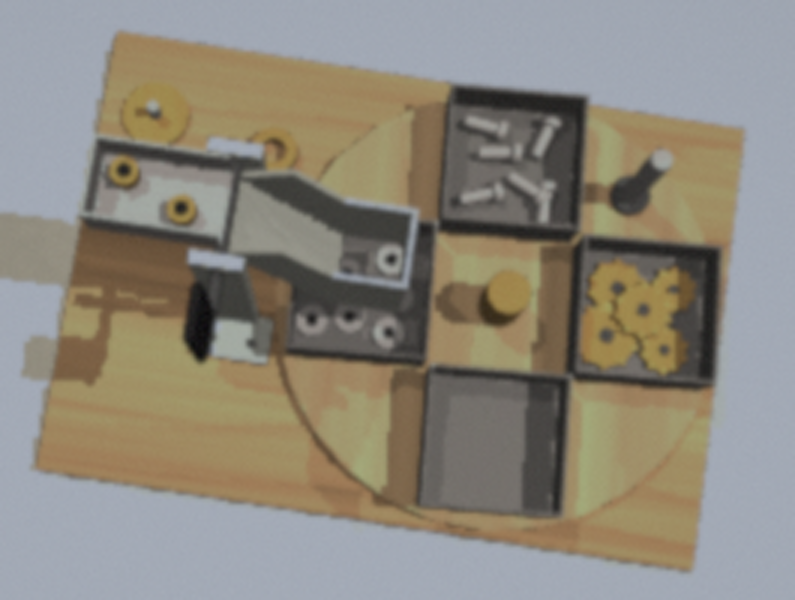

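View pics/ortho.png

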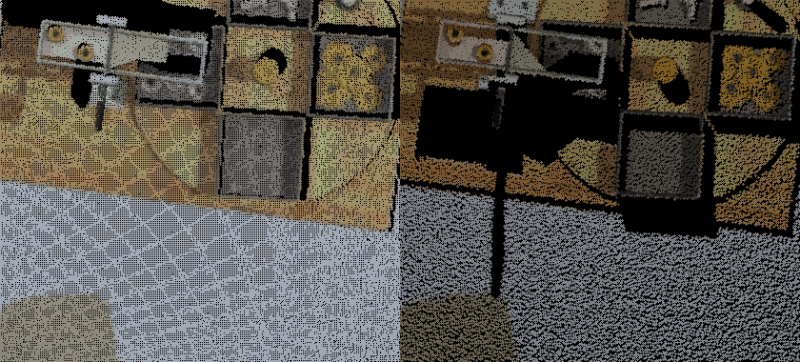

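```bash
python3 - <<'E'
from h import *
c=np.load("pics/top0.npz");s=np.load("pics/scene0.npz")
R=lambda u,v,h:ray(c,(205+(u+.5)/3-.5,70+(v+.5)/3-.5),h)[:2]
P=cloud(c);S=cloud(s)
pin=R(659,160,.105);ax=R(509,290,.073);print("pin",pin,"ax",ax,"dist",np.linalg.norm(pin-ax))
b=[R(*x,.012) for x in((118,33),(743,128),(37,468),(692,570))]
for d in(b[0]-b[1],b[2]-b[3]):print("board dir",np.degrees(np.arctan2(d[1],d[0])),np.linalg.norm(d))
# tray disc fit
for n,Q in(("top",P),("scene",S)):
    q=Q.reshape(-1,3);q=q[(q[:,0]>.4)&(q[:,0]<.75)&(abs(q[:,1])<.3)]
    l=q[(q[:,2]>.215)&(q[:,2]<.25)];print(n,"lever",len(l),l.mean(0),l.min(0),l.max(0))
    t=l[l[:,2]>.232];print(" top edge",len(t),t.mean(0) if len(t) else 0)
    r=q[(q[:,2]>.186)&(q[:,2]<.2)];print(" pan rim",cv2.minAreaRect(r[:,:2].astype(np.float32)))
    a=q[(q[:,2]>.066)&(q[:,2]<.08)&(np.linalg.norm(q[:,:2]-ax,axis=1)<.03)];print(" axle",a.mean(0),a[:,:2].min(0),a[:,:2].max(0))
    p=q[(q[:,2]>.095)&(q[:,2]<.112)&(np.linalg.norm(q[:,:2]-pin,axis=1)<.03)];print(" pin",len(p),p.mean(0) if len(p) else 0)
w=[R(*x,.06) for x in((428,368),(570,374),(418,514),(562,517))];m=np.mean(w,0);print("bin",w,m)
d=pin-ax;e=m-ax;print("pin ang",np.degrees(np.arctan2(d[1],d[0])),"bin ang",np.degrees(np.arctan2(e[1],e[0])),np.linalg.norm(e))
E
```

```text
pin [ 0.66097469 -0.12431862] ax [ 0.58653567 -0.03947954] dist 0.11286645971731175
board dir 82.61622685967099 0.42678174434475175
board dir 82.28264181129497 0.42786640391644865
top lever 125 [0.53710595 0.13551089 0.23393906] [0.52345083 0.13176324 0.21600673] [0.55241698 0.14020752 0.24037877]
 top edge 91 [0.53792213 0.13599317 0.23756245]
 pan rim ((0.580883264541626, 0.16559550166130066), (0.07331794500350952, 0.10983425378799438), 84.82061004638672)
 axle [ 0.58443894 -0.03914647  0.07274843] [ 0.57154338 -0.05225434] [ 0.5990141  -0.02602099]
 pin 59 [ 0.6601038  -0.12471496  0.10439204]
scene lever 109 [0.54360675 0.13687757 0.23078669] [0.52509812 0.13230189 0.21525421] [0.55461982 0.14145312 0.23695758]
 top edge 70 [0.5407659  0.13693572 0.23497398]
 pan rim ((0.5847693085670471, 0.1657220423221588), (0.07432051002979279, 0.10271652787923813), 83.25179290771484)
 axle [ 0.58734987 -0.03794614  0.07064944] [ 0.57338453 -0.05108546] [ 0.59875656 -0.02561051]
 pin 67 [ 0.66378845 -0.12382144  0.10213745]
bin [array([0.53906472, 0.00859287]), array([ 0.53725234, -0.07942383]), array([0.44926651, 0.01369357]), array([ 0.4491099 , -0.07428877])] [ 0.49367337 -0.03285654]
pin ang -48.735823164857 bin ang 175.9205329223301 0.0930981833164181
```

```bash
python3 -m pendant '[{"jaw":1,"linear":[2.7,-1.35,0],"twist":0},{"jaw":1,"linear":[2.7,-1.35,0],"twist":0},{"jaw":1,"linear":[2.7,-1.35,0],"twist":0},{"jaw":1,"linear":[2.7,-1.35,0],"twist":0},{"jaw":1,"linear":[2.7,-1.35,0],"twist":0},{"jaw":1,"linear":[2.7,-1.35,0],"twist":0},{"jaw":1,"linear":[2.7,-1.35,0],"twist":0},{"jaw":1,"linear":[2.7,-1.35,0],"twist":0},{"jaw":1,"linear":[2.7,-1.35,0],"twist":0},{"jaw":1,"linear":[2.7,-1.35,0],"twist":0},{"jaw":1,"linear":[2.7,-1.35,0],"twist":0},{"jaw":1,"linear":[2.7,-1.35,0],"twist":0}]'
python3 -m pendant '[{"jaw":1,"linear":[2.7,-1.35,0],"twist":0},{"jaw":1,"linear":[2.7,-1.35,0],"twist":0},{"jaw":1,"linear":[2.7,-1.35,0],"twist":0},{"jaw":1,"linear":[2.7,-1.35,0],"twist":0},{"jaw":1,"linear":[2.7,-1.35,0],"twist":0},{"jaw":1,"linear":[2.7,-1.35,0],"twist":0},{"jaw":1,"linear":[2.7,-1.35,0],"twist":0},{"jaw":1,"linear":[2.7,-1.35,0],"twist":0},{"jaw":1,"linear":[0,0,0],"twist":0},{"jaw":1,"linear":[0,0,0],"twist":0}]'
cat >> h.py <<'E'
def tool(target):
    from rig import robot
    from scipy.spatial.transform import Rotation as Ro
    o=robot.get_obs();return np.round(100*Ro.from_quat(o["tool_rot"]).inv().apply(np.array(target)-o["position"]),2)
E
python3 -c "
from h import *;print(tool([.662,-.1255,.088]))"
```

```text
time: 1.1
position: [0.4585, -0.3298, 0.2109]
tool_rot: [0.986, 0.166, -0.0, -0.0]
ft_force: [0.9, -0.1, -1.0]
grip_width: 0.087
grip_force: 0.0
time: 1.93
position: [0.6269, -0.1569, 0.2105]
tool_rot: [0.986, 0.168, -0.001, -0.0]
ft_force: [-0.5, -0.4, 1.1]
grip_width: 0.0871
grip_force: 0.0
[ 4.36 -1.79 12.24]
```

```bash
python3 -m pendant '[{"jaw":1,"linear":[2.2,-0.9,0],"twist":0},{"jaw":1,"linear":[2.16,-0.89,0],"twist":0},{"jaw":1,"linear":[0,0,3],"twist":0},{"jaw":1,"linear":[0,0,3],"twist":0},{"jaw":1,"linear":[0,0,2.5],"twist":0},{"jaw":1,"linear":[0,0,2],"twist":0},{"jaw":1,"linear":[0,0,1.7],"twist":0},{"jaw":1,"linear":[0,0,0],"twist":0},{"jaw":0.4,"linear":[0,0,0],"twist":0},{"jaw":0.2,"linear":[0,0,0],"twist":0},{"jaw":0,"linear":[0,0,0],"twist":0},{"jaw":0,"linear":[0,0,0],"twist":0}]' 10
python3 -m pendant '[{"jaw":0,"linear":[0,0,0],"twist":0},{"jaw":0,"linear":[0,0,0],"twist":0},{"jaw":0,"linear":[0,0,0],"twist":0},{"jaw":0,"linear":[0,0,0],"twist":0}]'
python3 - <<'E'
from h import *
from rig import cams
c=cams.camera("scene");cv2.imwrite("pics/g.png",cv2.resize(c["color"][140:380,130:450],None,fx=2,fy=2))
# arc waypoints in tool axes
a=np.radians(np.linspace(-48.8,-142.6,25));ax=np.array([.586,-.039])
p=ax+.115*np.c_[np.cos(a),np.sin(a)]
from rig import robot
from scipy.spatial.transform import Rotation as Ro
o=robot.get_obs();d=np.c_[np.diff(p,axis=0),np.zeros(24)];print(o["position"],o["grip_width"],o["ft_force"])
print(np.round(100*Ro.from_quat(o["tool_rot"]).inv().apply(d)[:,:2],2).tolist())
E
```

```text
time: 2.93
position: [0.6628, -0.1279, 0.091]
tool_rot: [0.986, 0.166, 0.001, 0.001]
ft_force: [-0.3, -0.5, 0.4]
grip_width: 0.0682
grip_force: 0.0
time: 3.27
position: [0.662, -0.1272, 0.0896]
tool_rot: [0.986, 0.166, 0.0, 0.0]
ft_force: [-0.8, 0.6, 0.6]
grip_width: 0.0417
grip_force: 0.0
[ 0.66189041 -0.12719211  0.08938862] 0.03772240743251399 [-0.37218401 -0.0149421   0.25169973]
[[-0.74, 0.27], [-0.75, 0.22], [-0.77, 0.17], [-0.78, 0.11], [-0.78, 0.06], [-0.78, 0.01], [-0.78, -0.05], [-0.78, -0.1], [-0.77, -0.15], [-0.76, -0.2], [-0.74, -0.25], [-0.72, -0.3], [-0.7, -0.35], [-0.67, -0.4], [-0.65, -0.45], [-0.61, -0.49], [-0.58, -0.53], [-0.54, -0.57], [-0.5, -0.6], [-0.46, -0.64], [-0.41, -0.67], [-0.37, -0.69], [-0.32, -0.72], [-0.27, -0.74]]
```

View pics/g.png

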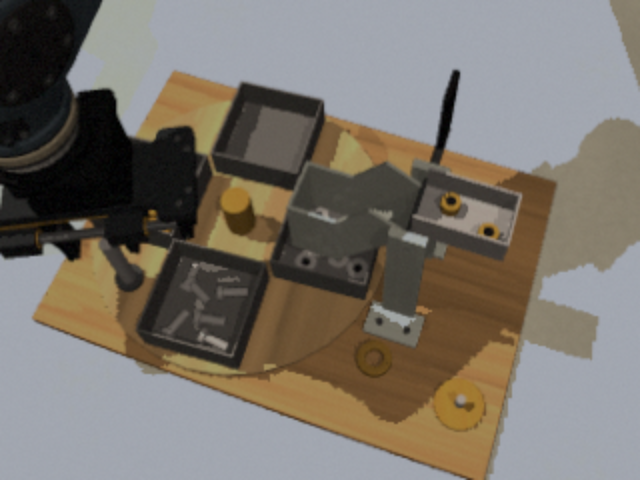

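The pin, around (115,260) in the crop, lies between the still-closing fingers, so I'll keep closing.

```bash
python3 -m pendant '[{"jaw":0,"linear":[0,0,0],"twist":0},{"jaw":0,"linear":[0,0,0],"twist":0},{"jaw":0,"linear":[0,0,0],"twist":0},{"jaw":0,"linear":[0,0,0],"twist":0},{"jaw":0,"linear":[0,0,0],"twist":0},{"jaw":0,"linear":[0,0,0],"twist":0},{"jaw":0,"linear":[0,0,0],"twist":0}]'
```

```text
time: 3.9
position: [0.6608, -0.1262, 0.089]
tool_rot: [0.986, 0.166, -0.001, -0.001]
ft_force: [-2.8, 3.4, 2.9]
grip_width: 0.0127
grip_force: 10.0
```

```bash
python3 -m pendant '[{"jaw":0,"linear":[-0.74,0.27,0],"twist":0},{"jaw":0,"linear":[-0.75,0.22,0],"twist":0},{"jaw":0,"linear":[-0.77,0.17,0],"twist":0},{"jaw":0,"linear":[-0.78,0.11,0],"twist":0},{"jaw":0,"linear":[-0.78,0.06,0],"twist":0},{"jaw":0,"linear":[-0.78,0.01,0],"twist":0},{"jaw":0,"linear":[-0.78,-0.05,0],"twist":0},{"jaw":0,"linear":[-0.78,-0.1,0],"twist":0},{"jaw":0,"linear":[-0.77,-0.15,0],"twist":0},{"jaw":0,"linear":[-0.76,-0.2,0],"twist":0},{"jaw":0,"linear":[-0.74,-0.25,0],"twist":0},{"jaw":0,"linear":[-0.72,-0.3,0],"twist":0}]'
python3 -c "
from h import *
from rig import robot
p=robot.get_obs()['position'][:2]-[.586,-.039];print(np.linalg.norm(p),np.degrees(np.arctan2(p[1],p[0])))"
```

```text
time: 4.9
position: [0.5753, -0.1518, 0.0891]
tool_rot: [0.986, 0.165, 0.002, -0.003]
ft_force: [2.9, 12.7, 1.5]
grip_width: 0.0126
grip_force: 10.0
0.11329642951273076 -95.42667469588784
```

```bash
python3 -m pendant '[{"jaw":0,"linear":[-0.7,-0.38,0],"twist":0},{"jaw":0,"linear":[-0.67,-0.43,0],"twist":0},{"jaw":0,"linear":[-0.65,-0.47,0],"twist":0},{"jaw":0,"linear":[-0.61,-0.5,0],"twist":0},{"jaw":0,"linear":[-0.58,-0.53,0],"twist":0},{"jaw":0,"linear":[-0.54,-0.57,0],"twist":0},{"jaw":0,"linear":[-0.5,-0.6,0],"twist":0},{"jaw":0,"linear":[-0.46,-0.64,0],"twist":0},{"jaw":0,"linear":[-0.41,-0.67,0],"twist":0},{"jaw":0,"linear":[-0.37,-0.69,0],"twist":0},{"jaw":0,"linear":[-0.32,-0.72,0],"twist":0},{"jaw":0,"linear":[-0.27,-0.74,0],"twist":0}]'
python3 -m pendant '[{"jaw":0,"linear":[0,0,0],"twist":0},{"jaw":0,"linear":[0,0,0],"twist":0},{"jaw":0,"linear":[0,0,0],"twist":0}]'
python3 - <<'E'
from h import *
from rig import robot,cams
p=robot.get_obs()['position'][:2]-[.586,-.039];print(np.linalg.norm(p),np.degrees(np.arctan2(p[1],p[0])))
c=cams.camera("scene");cv2.imwrite("pics/t.png",cv2.resize(c["color"][140:380,130:450],None,fx=2,fy=2))
E
```

```text
time: 5.9
position: [0.4971, -0.1105, 0.0892]
tool_rot: [0.986, 0.166, 0.003, 0.002]
ft_force: [3.5, 0.3, -4.8]
grip_width: 0.0132
grip_force: 10.0
time: 6.15
position: [0.496, -0.1096, 0.0892]
tool_rot: [0.986, 0.166, 0.002, 0.0]
ft_force: [4.2, 3.8, -5.3]
grip_width: 0.0125
grip_force: 10.0
0.1143729899194638 -141.90137198713492
```

View pics/t.png

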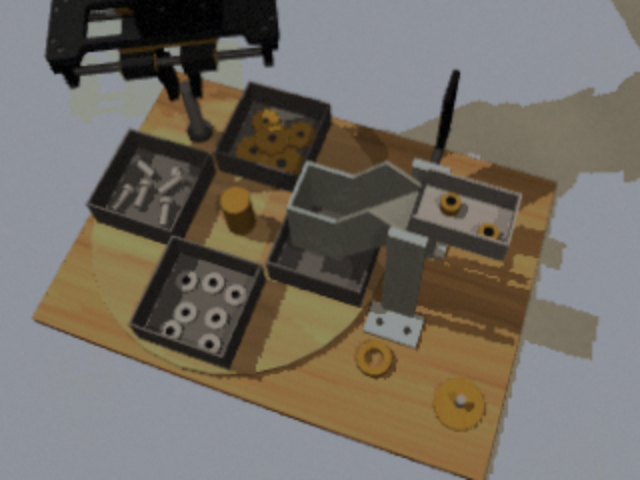

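The empty bin is now squarely under the chute (crop about (325,265)), and both bushings are still in the pan at (450,203) and (488,232). I'll release and rise, then twist to line up with the lever.

```bash
python3 -m pendant '[{"jaw":0.6,"linear":[0,0,0],"twist":0},{"jaw":0.6,"linear":[0,0,0],"twist":0},{"jaw":0.6,"linear":[0,0,0],"twist":0},{"jaw":0.6,"linear":[0,0,0],"twist":0},{"jaw":0.6,"linear":[0,0,-1.5],"twist":0},{"jaw":0.6,"linear":[0,0,-3],"twist":0},{"jaw":0,"linear":[0,0,-3.5],"twist":0},{"jaw":0,"linear":[0,0,-3.5],"twist":6.7},{"jaw":0,"linear":[0,0,-3.5],"twist":6.7},{"jaw":0,"linear":[0,0,-3.5],"twist":6.7},{"jaw":0,"linear":[0,0,-3],"twist":6.6},{"jaw":0,"linear":[0,0,0],"twist":0}]'
python3 -c "
from h import *;print(tool([.542,.177,.215]),tool([.542,.177,.30]))"
```

```text
time: 7.2
position: [0.498, -0.1115, 0.3111]
tool_rot: [0.998, -0.068, 0.007, 0.003]
ft_force: [1.0, -0.5, -0.3]
grip_width: 0.0201
grip_force: 0.0
[  0.33 -29.23   9.47] [  0.45 -29.19   0.98]
```

```bash
python3 -m pendant '[{"jaw":0,"linear":[0,-2.4,0],"twist":0},{"jaw":0,"linear":[0,-3.2,0],"twist":0},{"jaw":0,"linear":[0,-3.2,0],"twist":0},{"jaw":0,"linear":[0,-3.2,0],"twist":0},{"jaw":0,"linear":[0,-3.2,0],"twist":0},{"jaw":0,"linear":[0,-3.2,0],"twist":0},{"jaw":0,"linear":[0.4,-3.2,0],"twist":0},{"jaw":0,"linear":[0,-3.2,0],"twist":0},{"jaw":0,"linear":[0,-2.6,0],"twist":0},{"jaw":0,"linear":[0,-1.8,0],"twist":0},{"jaw":0,"linear":[0,0,0],"twist":0},{"jaw":0,"linear":[0,0,0],"twist":0}]'
python3 - <<'E'
from h import *
from rig import cams
print(tool([.542,.177,.215]))
c=cams.camera("scene");cv2.imwrite("pics/l.png",cv2.resize(c["color"][140:380,130:450],None,fx=2,fy=2))
E
```

```text
time: 8.2
position: [0.5363, 0.1796, 0.3034]
tool_rot: [0.998, -0.065, -0.001, 0.001]
ft_force: [0.8, -0.9, -0.4]
grip_width: 0.0005
grip_force: 0.0
[0.61 0.18 8.84]
```

View pics/l.png

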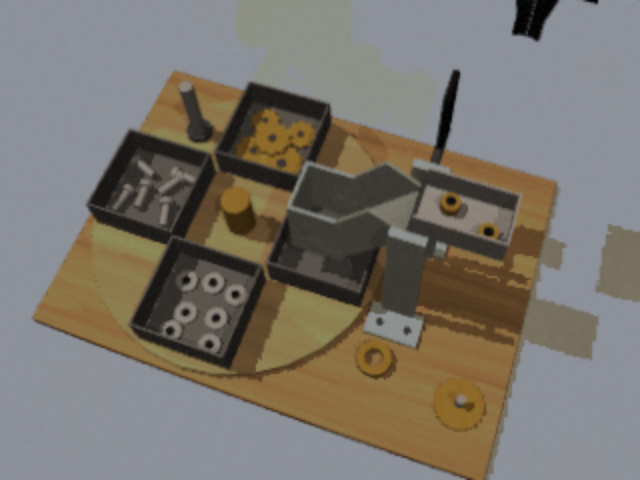

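The tray stayed put with the empty bin under the chute, and the closed fingers, at (530,20), are behind the lever. I'll descend.

```bash
python3 -m pendant '[{"jaw":0,"linear":[0.4,0,2],"twist":0},{"jaw":0,"linear":[0,0,2.5],"twist":0},{"jaw":0,"linear":[0,0,2.3],"twist":0},{"jaw":0,"linear":[0,0,1.4],"twist":0},{"jaw":0,"linear":[0,0,0.6],"twist":0},{"jaw":0,"linear":[0,0,0],"twist":0},{"jaw":0,"linear":[0,0,0],"twist":0}]'
python3 - <<'E'
from h import *
from rig import robot
y=np.array([.132,.991]);x=np.array([.991,-.132]);p=robot.get_obs()['position'][:2]-[.586,-.039];print(p@x,p@y, tool([.586-.072*.991+.104*.132,-.039+.072*.132+.104*.991,.215]))
E
```

```text
time: 8.83
position: [0.5414, 0.1779, 0.2166]
tool_rot: [0.998, -0.067, 0.0, 0.0]
ft_force: [1.1, -0.4, 0.9]
grip_width: 0.0007
grip_force: 0.0
-0.07284184694101739 0.2090624375103703 [ 0.1  10.51  0.16]
```

```bash
python3 -m pendant '[{"jaw":0,"linear":[0,0.8,0.1],"twist":0},{"jaw":0,"linear":[0,0.8,0],"twist":0},{"jaw":0,"linear":[0,0.8,0],"twist":0},{"jaw":0,"linear":[0,0.8,0],"twist":0},{"jaw":0,"linear":[0,0.8,0],"twist":0},{"jaw":0,"linear":[0,0.8,0],"twist":0},{"jaw":0,"linear":[0,0.8,0],"twist":0},{"jaw":0,"linear":[0,0.8,0],"twist":0},{"jaw":0,"linear":[0,0.8,0],"twist":0},{"jaw":0,"linear":[0,0.8,0],"twist":0},{"jaw":0,"linear":[0,0.8,0],"twist":0},{"jaw":0,"linear":[0,0.8,0],"twist":0}]'
python3 -m pendant '[{"jaw":0,"linear":[0,0.8,0],"twist":0},{"jaw":0,"linear":[0,0.3,0],"twist":0},{"jaw":0,"linear":[0,0,0],"twist":0},{"jaw":0,"linear":[0,0,0],"twist":0},{"jaw":0,"linear":[0,0,0],"twist":0},{"jaw":0,"linear":[0,0,0],"twist":0}]'
python3 - <<'E'
from h import *
from rig import cams
a=cams.camera("scene");b=cams.camera("top")
cv2.imwrite("pics/p.png",cv2.resize(np.hstack([a["color"][140:380,200:450],b["color"][70:310,205:455]]),(800,384)))
E
```

```text
time: 9.83
position: [0.5281, 0.0825, 0.2152]
tool_rot: [0.998, -0.066, -0.0, 0.0]
ft_force: [0.8, 0.1, -0.4]
grip_width: 0.0003
grip_force: 0.0
time: 10.33
position: [0.5269, 0.0731, 0.2153]
tool_rot: [0.998, -0.066, 0.0, -0.0]
ft_force: [0.4, 0.1, 0.2]
grip_width: 0.0004
grip_force: 0.0
```

View pics/p.png

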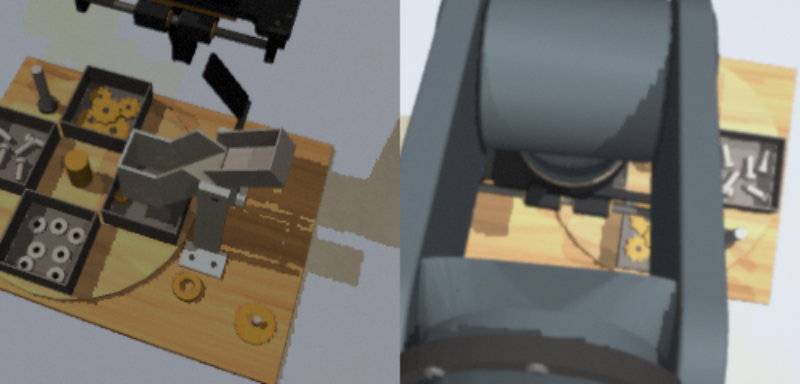

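The pan is tipped and empty, and one bushing shows in the bin at (120,197). I'll lift clear and check both.

```bash
python3 -m pendant '[{"jaw":0,"linear":[0,0,-2],"twist":0},{"jaw":0,"linear":[0,0,-3],"twist":0},{"jaw":0,"linear":[0,0,-3],"twist":0},{"jaw":0,"linear":[-3,0,0],"twist":0},{"jaw":0,"linear":[-3,0,0],"twist":0},{"jaw":0,"linear":[0,3.5,0],"twist":0},{"jaw":0,"linear":[0,3.5,0],"twist":0},{"jaw":0,"linear":[0,3.5,0],"twist":0},{"jaw":0,"linear":[0,3.5,0],"twist":0},{"jaw":0,"linear":[0,3.5,0],"twist":0},{"jaw":0,"linear":[0,3.5,0],"twist":0},{"jaw":0,"linear":[0,3.5,0],"twist":0}]'
python3 -m pendant '[{"jaw":0,"linear":[0,3.5,0],"twist":0},{"jaw":0,"linear":[0,3.5,0],"twist":0},{"jaw":0,"linear":[0,3.5,0],"twist":0},{"jaw":0,"linear":[0,0,0],"twist":0},{"jaw":0,"linear":[0,0,0],"twist":0},{"jaw":0,"linear":[0,0,0],"twist":0}]'
python3 - <<'E'
from h import *
from rig import cams
a=cams.camera("scene");b=cams.camera("top")
cv2.imwrite("pics/f.png",cv2.resize(np.hstack([a["color"][200:320,235:360],b["color"][90:210,265:390]]),(800,384),interpolation=cv2.INTER_CUBIC))
E
```

```text
time: 11.43
position: [0.4347, -0.1635, 0.2954]
tool_rot: [0.998, -0.066, 0.0, 0.0]
ft_force: [0.7, -0.0, 0.2]
grip_width: 0.0007
grip_force: 0.0
time: 11.93
position: [0.421, -0.2656, 0.2949]
tool_rot: [0.998, -0.066, -0.0, -0.001]
ft_force: [0.6, 0.7, -0.8]
grip_width: 0.0005
grip_force: 0.0
```

View pics/f.png

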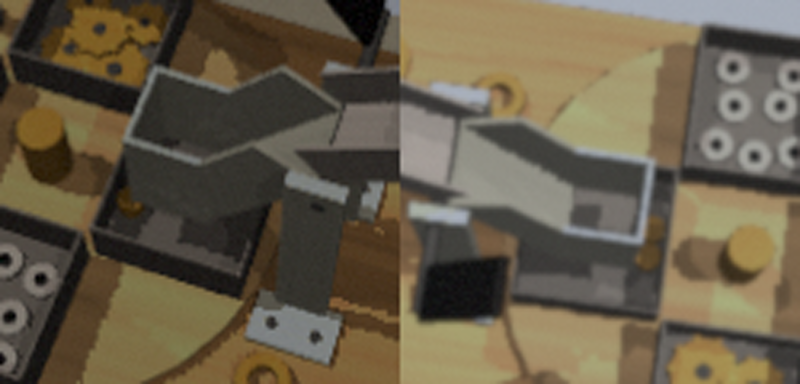

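Both bushings are in the bin, as two brass blobs at (655,230) and (648,258) in the right view. The pan and chute are empty and the robot is clear.

```bash
python3 -c "
from rig import robot;print(robot.hand_in())"
```

```text
the job is handed in; nothing more can be done
None
```

I turned the tray until the empty bin was under the chute, then pushed the lever over; both bushings slid into that bin in the last pictures, and I handed the job in at about 12 s (no verdict was returned).

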